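# Free the sample carousel's index pin

## Task

The sample carousel has to be unlocked so that it can be turned. With the orange-handled pry tool lever open the yellow flip-up guard at the pry slot in its front (not with the fingers) until it stands upright or further back, then lay the tool back on the bench, clear of the stage and not dropped. Then grip the red knob and pull the sprung index pin fully up, and finish while still holding it up; leave the other things on the bench alone.

Things in the scene. Friction and masses are not known exactly. Their poses are not given: they have to be found in the camera images.
- pry_tool: Pry tool lying on the bench, loose, 0.09 kg: orange flat-sided handle 90 long x 20 wide x 16 high with a steel blade 12 wide x 3 thick that sticks out 55 from the handle's front end at mid-height (blade centre 8 above the underside). Origin: centre of the handle's underside; x points along the handle to the blade, z up.
- tool_tip (a point): Middle of the blade's tip, 100 along x from the pry tool's origin and 8 above its underside; axes as the tool's.
- index_stage: Index stage, fixed. Grey base 235 x 130 x 16; white housing at its front x -50..50, y -40..40, flat deck 60 above the bench; behind it an aluminium carousel disc 190 across, top at 32, centre at x = 85, with three white ring cells fixed on its far half (tops at 70). Origin: on the bench under the plunger's axis; x points from the housing's front to the carousel (about away from the robot), z up.
- pry_slot (a point): Centre of the mouth of the black-lined pry slot in the housing's front face, under the guard's front wall: 30 wide (y), 12 high (48 to 60 above the bench), 35 deep along +x. Axes as the stage's. A blade pushed in along +x passes under the guard's front wall (3 thick, outer face at this point, lower edge 1 above the slot's top).
- guard_hinge (a point): Middle of the guard's hinge line, at deck height 60 above the bench, 40 behind the plunger's axis; the hinge line runs along y. Axes as the stage's.
- guard (a joint): Angle of the guard in rad: 0 shut, 1.57 upright, stop at 1.85 leaning back. Its front edge rises and swings over towards +x. The hinge is stiff: the guard stays where it is left; about 1 to 1.5 N at the front edge moves it.
- guard_edge (a point): Middle of the lower edge of the front wall of the yellow flip-up guard, a box open below and behind that covers the red knob: 90 (x) x 68 (y) x 50 high, walls 3. When shut its top is 51 above the hinge line and this edge 88.5 in front of it and 1 above it. Axes as the stage's when shut; turns with the guard.
- plunger (a joint): How far the index pin is pulled up, in m: 0 seated in its hole in the disc, 0.020 fully up against its stop. A spring pulls it down with about 5 N when seated and 12 N when fully up; it snaps back when let go.
- knob_top (a point): Centre of the top face of the plunger's red round knob with black grip rings: 26 across, 22 tall, axis upright; top 96 and underside 74 above the bench when seated. Under it a fixed brass collar 22 across, top 70 above the bench. Moves up with the pin.
- grey_cup: Bystander: grey cup 67 across, 48 tall; origin under its centre.
- closed_cell: Bystander: white capped sample cell with a black band, 46 across, 45 tall; origin under its centre.
- tape_roll: Bystander: yellow tape roll 82 across, 19 tall; origin under its centre.
- tweezers: Bystander: steel tweezers lying flat, 130 long; origin under the centre.
- spatula: Bystander: thin plain steel spatula lying flat, 177 long; origin under the centre. Not the tool for this job.

How it is judged (in metres and radians):
On the way, in this order (a step that is already met when the one before it is completed fails the run):
1. the guard is being levered up by the pry tool's blade (value of joint guard above 0.3 rad and contact force between pry_tool and guard above 0.1 N), for 0.1 s.
2. the guard stands open (over 1.4 rad) and the pry tool lies released on the bench, off the stage, with the pin still seated (value of joint guard above 1.4 rad and height (world z) of pry_tool below 0.03 m and contact force between pry_tool and the fingers below 0.1 N and contact force between pry_tool and index_stage below 0.1 N and linear speed of pry_tool below 0.05 m/s and value of joint plunger below 0.004 m), for 0.2 s.
At the end, for the whole second after the job is handed in: The fingers hold the red knob with the index pin pulled up over 16 mm (of 20) through the last second; the guard is open over 1.4 rad; the pry tool lies still on the bench (origin under 30 mm high), touching neither the fingers nor the stage (value of joint plunger above 0.016 m and contact force between the fingers and plunger above 2 N and value of joint guard above 1.4 rad and height (world z) of pry_tool below 0.03 m and contact force between pry_tool and the fingers below 0.1 N and contact force between pry_tool and index_stage below 0.1 N and linear speed of pry_tool below 0.05 m/s); the arm keeps its last pose, push and grip.
It fails at once if the fingers push the guard (over 3 N) before it is open (contact force between the fingers and guard above 3 N and value of joint guard below 1.3 rad).
It fails at once if the pry tool is dropped: falls free with its origin over 60 mm above the bench (contact force between pry_tool and anything else below 0.01 N and height (world z) of pry_tool above 0.06 m).
It fails at once if a bystander is moved over 30 mm (distance of any of grey_cup, closed_cell, tape_roll, tweezers, spatula from where it was at the start of the episode above 0.03 m).
It also fails if it takes over 72 s, if anything falls off the work surface, if the arm or the gripper's body presses on something with over 40 N, if the wrist force passes 120 N, or if a joint passes its speed limit or range.

## Robot

A 6-joint arm with a two-finger parallel gripper is mounted at the origin on a cart in front of the work surface, level with it; the furniture and walls round the work are solid. World frame = base frame: x ahead of the robot, y to its left, z up, the work surface at z = 0. Lengths are in m, angles in degrees, forces in N, time in s.
With the tool pointing down it reaches from about 0.35 to 0.875 m from the base axis. Payload 4.2 kg.
Tool frame: the origin (TCP) lies on the centre line of the jaws, within the pads' length; the fingertips stand 11 mm ahead of it and the grasp point (between the pads) lies 8 mm behind it; z points along the fingers, y is the line along which they close (so a half turn about z gives the same grasp; the last joint's range is limited). The gripper opens to 87 mm and grips with 3 to 60 N. Pads are 19 mm wide; open, the fingers measure 117 mm over their backs; the gripper's body (75 mm by 190 mm) begins 51 mm behind the grasp point.
Start: joints at [-59.038, 22.042, 0.453, 0, -68.411, -14.817], TCP at [0.174, -0.6, 0.234] pointing down, gripper open.
Joint ranges: [-179.83, 179.83], [-69.29, 118.12], [-61.27, 80.66], [-181.25, 117.63], [-171.15, -9.14], [-177.46, 177.46]. Speed limits (degrees/s): [159.86, 159.86, 180, 180, 180, 180].

## Interface

Orientations are given as a 3x3 rotation matrix whose columns are the frame's x, y, z axes.
In Python, from station import r gives the robot as it stands.
- The arm moves only by the tool servo_tool, never from a script. Its argument "commands" is a list that holds one entry, the list of rows, each a list of 7 numbers: the closure, from 0 (fully open) to 1 (shut), then the shift along the tool's x, y, z in mm, then the turn, a rotation vector about the tool's x, y, z in rad. In form: [[[claw, x, y, z, ax, ay, az], ...]]. A call has exactly 5 rows; each row is the pose to reach, as a shift and turn from the pose commanded when the call began, along the tool's axes at that moment; what a row does not reach only later rows make up. A row lasts 1/10 s, in which the tool goes at most 50 mm and 8.59 degrees, less where a joint would pass 70% of its speed; a pose out of reach is approached as far as the arm can. A call with a gripper value outside its range is refused whole. The fingers move at their own pace and stop on an object; the grip force is fixed at half the most. Time passes only in rows, so rows that repeat a pose let the fingers close, or fill a call up. It gives the time, the measured TCP pose, the force, the opening and the grip force at its end, in the units of the state.
- r.sense(): the state, without advancing time (a new reading comes with each control period).
- r.capture(name): name is "scene" or "top" or "wrist"; returns a dict with "pixels" (480x640x3 uint8, red, green, blue), "camera_matrix" (3x3 intrinsics, pixels), "R" (3x3) and "t" (3): a world point X has camera coordinates R X + t. Camera axes: x right, y down, z forward; pixel columns grow to the right and rows downward; lengths in m; the calibration is good to about 2 mm. A picture is of the moment at which its call begins. There is no depth.
- r.finish_job(): hands the job in; it is judged then, once.
The state is a dict: "time_s": time; "joints": joint angles; "joint_velocities": joint speeds; "effort": joint torques, N m; "tcp_pos": TCP position; "ee_rot": TCP orientation; "wrist_force": force on the tool from outside, world axes, zero at the start; "moment": the same for the moment, N m; "gripper_width": opening from 0.0 (shut) to 1.0 (fully open); "gripper_force": force on a finger pad.
Only numpy, scipy, OpenCV 4.12 (cv2) and the standard library are available. Lean on these libraries where they do the work, as an engineer would, in place of code of your own. Each camera call takes 0.05 s, during which the arm holds its last target. There are 200 camera calls.

## Working session

There is one attempt and no reset: what is moved stays moved. The work goes in short steps, Python scripts to look and compute and a tool call to move; the robot and the scene stay as the last step left them, time stands still between calls to the robot, and variables do not carry over. Pictures are saved under pics/ and viewed, at most 10 in all, crops included, and the job is handed in when it is done.

Besides the shell and the picture viewer there is one more tool, called after ">>>" by a JSON object that holds its "fn" and its "kwargs". servo_tool: Moves the arm, as the interface text tells. Its arguments: {"type":"object","properties":{"commands":{"type":"array","items":{"type":"array","items":{"type":"array","items":{"type":"number"}}}}},"required":["commands"]}

```bash
ls; mkdir -p pics; python3 - <<'E'
from station import r
import cv2, numpy as np, pickle
for n in ("scene","top"):
    c=r.capture(n); pickle.dump(c,open(f"{n}0.pkl","wb"))
    cv2.imwrite(f"pics/{n}0.png",c["pixels"][:,:,::-1])
    print(n,c["camera_matrix"].round(1).tolist(),c["R"].round(3).tolist(),c["t"].round(3).tolist(), (-c["R"].T@c["t"]).round(3))
s=r.sense(); print(s)
E
```

```text
pics
scene [[582.8, 0.0, 313.4], [0.0, 582.8, 250.0], [0.0, 0.0, 1.0]] [[0.902, -0.432, -0.003], [-0.271, -0.56, -0.783], [0.337, 0.707, -0.622]] [-0.475, 0.211, 1.629] [-0.063 -1.239  1.178]
top [[587.9, 0.0, 329.6], [0.0, 587.9, 239.3], [0.0, 0.0, 1.0]] [[0.25, -0.968, 0.01], [-0.914, -0.24, -0.326], [0.318, 0.073, -0.945]] [-0.161, 0.521, 1.629] [-1.000e-03 -1.490e-01  1.711e+00]
{'time_s': 0.1, 'joints': array([-5.90357990e+01,  2.20866856e+01,  3.84841274e-01, -2.38838237e-02,
       -6.84096448e+01, -1.48163610e+01]), 'joint_velocities': array([ 0.03049076, -0.14068248,  0.19044241,  0.10399733,  0.08221996,
        0.02407492]), 'effort': array([-5.88071885e-05, -3.91691172e+01,  1.87935966e+01,  4.23187092e+00,
        1.34918833e-02, -7.00471310e-05]), 'tcp_pos': array([ 0.17368225, -0.59983406,  0.23255029]), 'ee_rot': array([[-9.60589983e-01, -2.77968411e-01, -6.68762708e-04],
       [-2.77969188e-01,  9.60588175e-01,  1.86794273e-03],
       [ 1.23176478e-04,  1.98022250e-03, -9.99998032e-01]]), 'wrist_force': array([ 0.37395333, -0.54876951,  0.2737525 ]), 'moment': array([-0.02079408, -0.02691512,  0.0608245 ]), 'gripper_force': 0.0, 'gripper_width': 0.9954665877770493}
```

View pics/scene0.png

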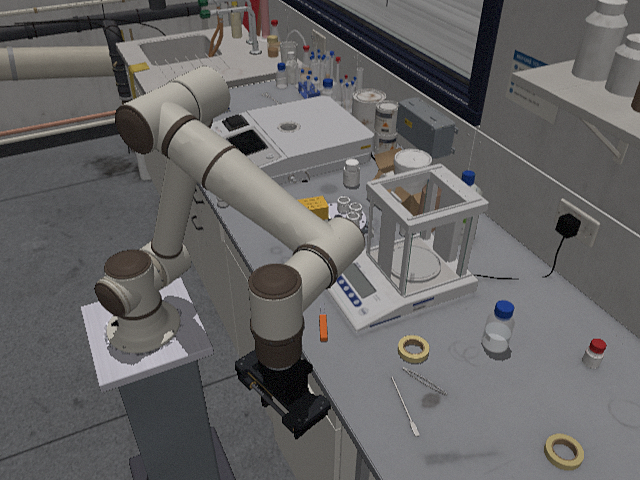

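View pics/top0.png

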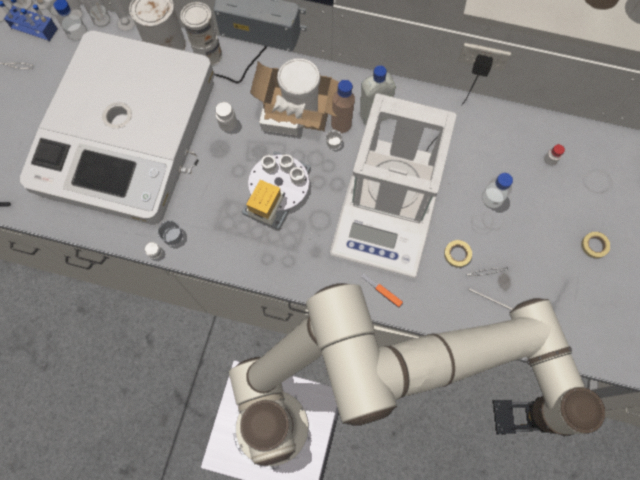

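The top view shows the orange handle at about (388,294) with its blade towards (365,278). The yellow guard is at (264,198), in front of the disc at (280,180), and the balance stands next to the tool. I'll measure the tool and stage next.

```bash
cat > h.py <<'E'
import numpy as np, cv2, pickle
def ray(c,uv,z):
    K,R,t=c["camera_matrix"],np.array(c["R"]),np.array(c["t"])
    d=R.T@np.linalg.solve(K,[uv[0],uv[1],1.]); o=-R.T@t
    return o+d*(z-o[2])/d[2]
def proj(c,X):
    p=c["camera_matrix"]@(c["R"]@np.array(X)+c["t"]); return p[:2]/p[2]
def mask(c,h0,h1,s,v,roi):
    g=cv2.cvtColor(c["pixels"],cv2.COLOR_RGB2HSV)
    m=cv2.inRange(g,(h0,s,v),(h1,255,255)); k=np.zeros_like(m); x0,y0,x1,y1=roi; k[y0:y1,x0:x1]=m[y0:y1,x0:x1]
    return k
def rect(m):
    cs,_=cv2.findContours(m,cv2.RETR_EXTERNAL,cv2.CHAIN_APPROX_NONE); return max(cs,key=cv2.contourArea)
E
python3 - <<'E'
from h import *
c=pickle.load(open("top0.pkl","rb")); s=pickle.load(open("scene0.pkl","rb"))
o=rect(mask(c,3,14,150,120,(350,270,420,320)))
P=np.array([ray(c,p[0],.014)[:2] for p in o],np.float32); print("tool",cv2.minAreaRect(P),len(o))
o=rect(mask(s,3,14,150,120,(300,300,340,350)))
P=np.array([ray(s,p[0],.014)[:2] for p in o],np.float32); print("tool scene",cv2.minAreaRect(P),len(o))
g=rect(mask(c,18,32,120,60,(230,160,300,240)))
print("guard px",cv2.minAreaRect(g),cv2.approxPolyDP(g,3,True).squeeze().tolist())
P=np.array([ray(c,p[0],.111)[:2] for p in g],np.float32); print("guard",cv2.boxPoints(cv2.minAreaRect(P)),cv2.minAreaRect(P))
for q in [(281,181)]: print("disc",ray(c,q,.032))
for q in [(269,163),(286,161),(297,176)]: print("cell",ray(c,q,.07))
im=np.hstack([cv2.resize(c["pixels"][120:270,120:320],None,fx=3,fy=3),]); cv2.imwrite("pics/crop1.png",im[:,:,::-1])
E
```

```text
tool ((0.44456425309181213, -0.2312350869178772), (0.08505631238222122, 0.017084352672100067), 66.31614685058594) 51
tool scene ((0.44474828243255615, -0.23320119082927704), (0.08744615316390991, 0.016658000648021698), 63.880348205566406) 55
guard px ((263.20001220703125, 198.10000610351562), (24.59674644470215, 32.199378967285156), 26.56505012512207) [[260, 181], [247, 205], [267, 216], [278, 188]]
guard [[0.5557671  0.16731572]
 [0.6544334  0.15082881]
 [0.6667009  0.224244  ]
 [0.5680346  0.24073091]] ((0.6112340092658997, 0.19577986001968384), (0.07443305104970932, 0.10003434121608734), 80.51365661621094)
disc [0.71186534 0.17554443 0.032     ]
cell [0.74483378 0.22084368 0.07      ]
cell [0.76480469 0.17198526 0.07      ]
cell [0.72434535 0.1254435  0.07      ]
```

View pics/crop1.png

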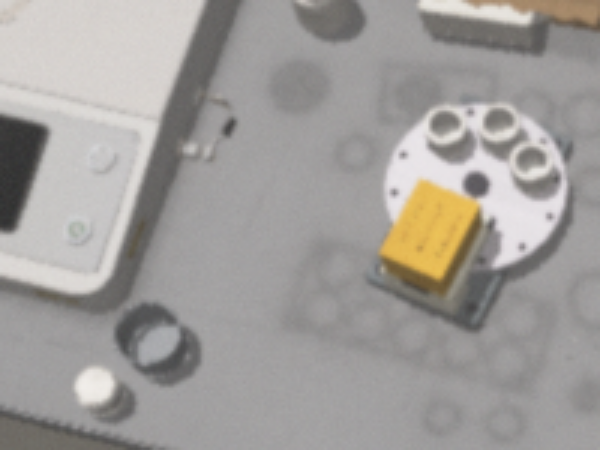

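The crop shows the stage clearly, with the guard over the housing at yaw of about -9.5° and the disc hub at about (279,181). I'll move over the tool and check from near.

>>> {"fn": "servo_tool", "kwargs": {"commands": [[[0,-36,28,-2,0,0,-0.086],[0,-72,56,-4,0,0,-0.172],[0,-109,83,-6,0,0,-0.258],[0,-145,111,-8,0,0,-0.344],[0,-181,139,-10,0,0,-0.43]]]}}

```text
time_s: 0.6
tcp_pos: [0.3096, -0.4147, 0.2432]
ee_rot: [[-0.755, -0.656, -0.0], [-0.656, 0.755, 0.001], [-0.0, 0.001, -1.0]]
wrist_force: [0.9, -0.2, -0.1]
gripper_width: 1.002
gripper_force: 0.0
```

>>> {"fn": "servo_tool", "kwargs": {"commands": [[[0,-45,10,-2,0,0,-0.086],[0,-89,20,-4,0,0,-0.172],[0,-133,30,-6,0,0,-0.258],[0,-178,41,-8,0,0,-0.344],[0,-222,51,-8,0,0,-0.43]]]}}

```text
time_s: 1.1
tcp_pos: [0.4445, -0.231, 0.2517]
ee_rot: [[-0.413, -0.911, 0.0], [-0.911, 0.413, 0.0], [-0.0, -0.0, -1.0]]
wrist_force: [0.9, -0.4, 0.5]
gripper_width: 1.001
gripper_force: 0.0
```

```bash
cat >> h.py <<'E'
from scipy.spatial.transform import Rotation as Ro
def plan(s,pos,Rt):
    "tool-frame shift (mm) and turn (rad) from the measured pose to a target"
    R=s["ee_rot"]; d=R.T@(np.array(pos)-s["tcp_pos"])*1000; w=Ro.from_matrix(R.T@Rt).as_rotvec()
    print("shift",d.round(1),"turn",w.round(3),"rows>=",round(max(np.linalg.norm(d)/50,np.linalg.norm(w)/.15),1))
def down(yaw):
    "tool z down, tool y (closing line) at yaw+90 deg, x opposite to the handle direction yaw... "
    a=np.radians(yaw); f=np.array([np.cos(a),np.sin(a),0]); z=np.array([0,0,-1.])
    y=np.array([-np.sin(a),np.cos(a),0]); return np.column_stack([np.cross(y,z),y,z])
def st(s): print("t",round(s["time_s"],2),"tcp",s["tcp_pos"].round(4),"z",s["ee_rot"][:,2].round(3),"y",s["ee_rot"][:,1].round(3),"F",s["wrist_force"].round(1),"M",s["moment"].round(2),"w",round(s["gripper_width"]*87,1),"gf",round(s["gripper_force"],1),"j",s["joints"].round(0))
E
python3 - <<'E'
from station import r
from h import *
s=r.sense(); st(s)
c=r.capture("wrist"); pickle.dump(c,open("w1.pkl","wb")); cv2.imwrite("pics/w1.png",c["pixels"][:,:,::-1])
print((-c["R"].T@c["t"]).round(3), c["R"][2].round(3))
t=r.capture("top"); pickle.dump(t,open("top1.pkl","wb"))
o=rect(mask(c,3,14,150,100,(0,0,640,480)))
for z in (.008,.016):
    P=np.array([ray(c,p[0],z)[:2] for p in o],np.float32); print("tool",z,cv2.minAreaRect(P),len(o))
E
```

```text
t 1.1 tcp [ 0.4445 -0.231   0.2517] z [ 0.  0. -1.] y [-0.911  0.413 -0.   ] F [ 0.9 -0.4  0.5] M [-0.03 -0.02  0.03] w 87.1 gf 0.0 j [ -9.   9. -15.  -0. -66. -15.]
[ 0.414 -0.297  0.402] [ 0.109  0.238 -0.965]Traceback (most recent call last):
  File "<stdin>", line 7, in <module>
  File "h.py", line 13, in rect
    cs,_=cv2.findContours(m,cv2.RETR_EXTERNAL,cv2.CHAIN_APPROX_NONE); return max(cs,key=cv2.contourArea)
                                                                             ~~~^^^^^^^^^^^^^^^^^^^^^^^^
ValueError: max() iterable argument is empty
```

View pics/w1.png

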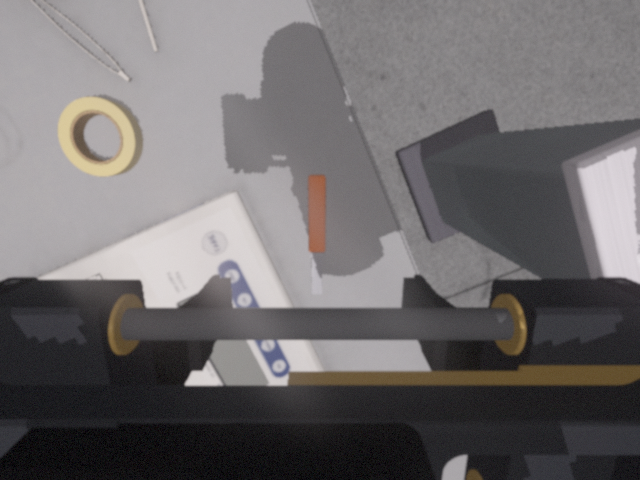

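The wrist view shows the handle in shadow from (317,175) to (317,252) with the blade pointing down the picture. The balance corner is at (238,193), close to the right jaw side.

```bash
python3 - <<'E'
from h import *
c=pickle.load(open("w1.pkl","rb")); t=pickle.load(open("top0.pkl","rb"))
o=rect(mask(c,0,14,130,50,(250,120,380,300)))
for z in (.004,.012):
    P=np.array([ray(c,p[0],z)[:2] for p in o],np.float32); print("tool",z,cv2.minAreaRect(P),len(o))
print("blade tip",ray(c,(317,293),.008), "bladestart",ray(c,(316,253),.008))
P=[d["camera_matrix"]@np.column_stack([d["R"],d["t"]]) for d in (c,t)]
for a,b in (((238,193),(410,274)),((42,277),(432,205))):
    X=cv2.triangulatePoints(P[0],P[1],np.array(a,float),np.array(b,float)).ravel(); X=X[:3]/X[3]; print(X.round(3),proj(t,X).round(1),proj(c,X).round(1))
g=cv2.resize(t["pixels"][180:310,320:450],None,fx=4,fy=4); cv2.imwrite("pics/crop2.png",g[:,:,::-1])
E
```

```text
tool 0.004 ((0.4287313222885132, -0.26403647661209106), (0.014682510867714882, 0.013464882038533688), 60.22926712036133) 45
tool 0.012 ((0.4284444749355316, -0.2646995782852173), (0.014387097209692001, 0.013193963095545769), 60.229286193847656) 45
blade tip [ 0.48524463 -0.14096476  0.008     ] bladestart [ 0.46503406 -0.18867474  0.008     ]
[ 0.542 -0.285 -0.052] [410.2 275. ] [233.5 198.9]
[ 0.745 -0.297  0.049] [432.2 205. ] [ 43.  278.3]
```

View pics/crop2.png

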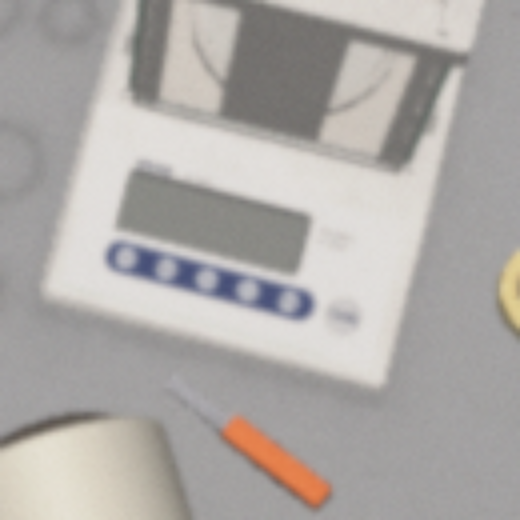

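The balance corner sits at about (416,277) in the top view. I'll redo that triangulation and check clearance.

```bash
python3 - <<'E'
from h import *
c=pickle.load(open("w1.pkl","rb")); t=pickle.load(open("top0.pkl","rb"))
P=[d["camera_matrix"]@np.column_stack([d["R"],d["t"]]) for d in (c,t)]
for a,b in (((238,193),(416.2,277)),((281,365),(396.5,254))):
    X=cv2.triangulatePoints(P[0],P[1],np.array(a,float),np.array(b,float)).ravel(); X=X[:3]/X[3]; print(X.round(3),proj(t,X).round(1),proj(c,X).round(1))
for z in (.04,.07): print("frontleft",z,ray(t,(331,254.5),z).round(3),"corner",ray(t,(416.2,277),z).round(3))
print("handle c",ray(c,(317,213.5),.016), ray(c,(317,175),.016),ray(c,(317,252),.016))
E
```

```text
[ 0.495 -0.292  0.094] [416.2 277.1] [237.5 193.6]
[ 0.486 -0.215  0.261] [395.9 255.9] [251.5 377.7]
frontleft 0.04 [ 0.516 -0.036  0.04 ] corner [ 0.512 -0.297  0.04 ]
frontleft 0.07 [ 0.506 -0.038  0.07 ] corner [ 0.503 -0.294  0.07 ]
handle c [ 0.44359285 -0.23325985  0.016     ] [ 0.42584638 -0.2725908   0.016     ] [ 0.46243    -0.19151167  0.016     ]
```

```bash
python3 - <<'E'
from h import *
c=pickle.load(open("w1.pkl","rb")); t=pickle.load(open("top0.pkl","rb"))
P=[d["camera_matrix"]@np.column_stack([d["R"],d["t"]]) for d in (c,t)]
def blobs(d,roi,k):
    m=mask(d,105,130,60,40,roi); cs,_=cv2.findContours(m,cv2.RETR_EXTERNAL,cv2.CHAIN_APPROX_NONE); q=max(cs,key=cv2.contourArea).squeeze()
    return q[k(q)].mean(0) if 0 else q
qt=blobs(t,(330,220,420,290),None); qw=blobs(c,(190,240,310,400),None)
a=qw[qw[:,1].argmin()]; b=qt[qt[:,0].argmax()]; print(a,b)
for A,B in ((a,b),((231,274),(392,255.5))):
    X=cv2.triangulatePoints(P[0],P[1],np.array(A,float),np.array(B,float)).ravel(); X=X[:3]/X[3]; print(X.round(3),proj(t,X).round(1),proj(c,X).round(1))
E
```

```text
[276 343] [390 252]
[ 0.505 -0.199  0.208] [389.4 254.1] [252.2 353.9]
[ 0.56  -0.213  0.036] [392.  255.5] [230.7 274.1]
```

>>> {"fn": "servo_tool", "kwargs": {"commands": [[[0.4,-1,0,38,0,0,0],[0.4,-2,0,76,0,0,0],[0.4,-3,0,114,0,0,0],[0.4,-3,0,152,0,0,0],[0.4,-3,0,190,0,0,0]]]}}

```text
time_s: 1.7
tcp_pos: [0.4445, -0.2304, 0.0602]
ee_rot: [[-0.417, -0.909, 0.0], [-0.909, 0.417, -0.0], [-0.0, -0.0, -1.0]]
wrist_force: [0.1, -0.8, 0.4]
gripper_width: 0.649
gripper_force: 0.0
```

>>> {"fn": "servo_tool", "kwargs": {"commands": [[[0.4,0,0,6,0,0,0],[0.4,0,0,12,0,0,0],[0.4,0,0,18,0,0,0],[0.4,0,0,24,0,0,0],[0.4,0,0,28,0,0,0]]]}}

```text
time_s: 2.2
tcp_pos: [0.4457, -0.2303, 0.0342]
ee_rot: [[-0.416, -0.909, 0.002], [-0.909, 0.416, -0.0], [-0.001, -0.002, -1.0]]
wrist_force: [-0.5, 0.9, 0.2]
gripper_width: 0.6
gripper_force: 0.0
```

>>> {"fn": "servo_tool", "kwargs": {"commands": [[[0.4,0,0,4,0,0,0],[0.4,0,0,8,0,0,0],[0.4,0,0,12,0,0,0],[0.4,0,0,16,0,0,0],[0.4,0,0,20,0,0,0]]]}}

```text
time_s: 2.7
tcp_pos: [0.4451, -0.2301, 0.0132]
ee_rot: [[-0.416, -0.909, 0.0], [-0.909, 0.416, 0.0], [-0.0, 0.0, -1.0]]
wrist_force: [0.5, 0.0, 0.6]
gripper_width: 0.599
gripper_force: 0.0
```

>>> {"fn": "servo_tool", "kwargs": {"commands": [[[0.9,0,0,0,0,0,0],[0.9,0,0,0,0,0,0],[0.9,0,0,0,0,0,0],[0.9,0,0,0,0,0,0],[0.9,0,0,0,0,0,0]]]}}

```text
time_s: 3.2
tcp_pos: [0.4452, -0.2301, 0.0137]
ee_rot: [[-0.416, -0.909, 0.0], [-0.909, 0.416, -0.0], [-0.0, -0.0, -1.0]]
wrist_force: [-0.6, -0.3, 0.3]
gripper_width: 0.229
gripper_force: 0.6
```

>>> {"fn": "servo_tool", "kwargs": {"commands": [[[0.9,0,0,0,0,0,0],[0.9,0,0,0,0,0,0],[0.9,0,0,0,0,0,0],[0.9,0,0,-2,0,0,0],[0.9,0,0,-4,0,0,0]]]}}

```text
time_s: 3.7
tcp_pos: [0.4448, -0.2301, 0.0175]
ee_rot: [[-0.416, -0.909, -0.001], [-0.909, 0.416, 0.0], [0.0, 0.001, -1.0]]
wrist_force: [0.6, 1.2, -1.7]
gripper_width: 0.227
gripper_force: 30.0
```

>>> {"fn": "servo_tool", "kwargs": {"commands": [[[0.9,0,0,-37,0,0,0],[0.9,0,0,-74,0,0,0],[0.9,0,0,-111,0,0,0],[0.9,0,0,-148,0,0,0],[0.9,0,0,-184,0,0,0]]]}}

```text
time_s: 4.2
tcp_pos: [0.4446, -0.23, 0.2032]
ee_rot: [[-0.416, -0.909, 0.0], [-0.909, 0.416, 0.0], [-0.0, -0.0, -1.0]]
wrist_force: [1.4, -0.5, -1.7]
gripper_width: 0.226
gripper_force: 30.0
```

>>> {"fn": "servo_tool", "kwargs": {"commands": [[[0.9,-41,21,0,0,0,0.131],[0.9,-82,42,0,0,0,0.262],[0.9,-122,64,0,0,0,0.393],[0.9,-163,85,0,0,0,0.524],[0.9,-204,106,0,0,0,0.655]]]}}

```text
time_s: 4.7
tcp_pos: [0.4342, -0.0175, 0.2017]
ee_rot: [[-0.867, -0.498, 0.0], [-0.498, 0.867, 0.0], [-0.0, 0.0, -1.0]]
wrist_force: [1.0, 0.8, -1.1]
gripper_width: 0.226
gripper_force: 30.0
```

>>> {"fn": "servo_tool", "kwargs": {"commands": [[[0.9,-19,42,0,0,0,0.131],[0.9,-39,84,0,0,0,0.262],[0.9,-58,125,0,0,0,0.393],[0.9,-78,167,0,0,0,0.524],[0.9,-97,209,0,0,0,0.655]]]}}

```text
time_s: 5.2
tcp_pos: [0.4146, 0.1977, 0.2017]
ee_rot: [[-0.994, 0.113, 0.0], [0.113, 0.994, 0.0], [0.0, 0.0, -1.0]]
wrist_force: [0.8, -0.1, -1.2]
gripper_width: 0.228
gripper_force: 30.0
```

```bash
python3 - <<'E'
from station import r
from h import *
s=r.sense(); st(s)
c=r.capture("wrist"); pickle.dump(c,open("w2.pkl","wb")); cv2.imwrite("pics/w2.png",c["pixels"][:,:,::-1])
c=r.capture("top"); pickle.dump(c,open("top2.pkl","wb"))
c=r.capture("scene"); pickle.dump(c,open("scene2.pkl","wb"))
E
```

```text
t 5.2 tcp [0.4146 0.1977 0.2017] z [ 0.  0. -1.] y [0.113 0.994 0.   ] F [ 0.8 -0.1 -1.2] M [-0.06 -0.15 -0.  ] w 19.8 gf 30.0 j [  46.    7.  -25.   -0.  -58. -142.]
```

View pics/w2.png

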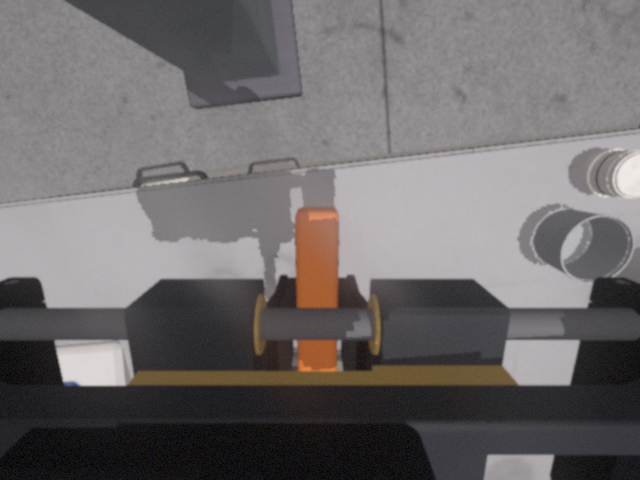

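The wrist view shows the handle held square in the jaws at (317,210–370), but the jaws hide the stage. I'll refine the stage from the fixed cameras.

```bash
python3 - <<'E'
from h import *
a=pickle.load(open("top0.pkl","rb"))["pixels"][145:245,225:325]; b=pickle.load(open("scene2.pkl","rb"))["pixels"][170:270,270:390]
t=pickle.load(open("top2.pkl","rb"))["pixels"][145:245,225:305]
im=np.hstack([cv2.resize(x,None,fx=k,fy=k,interpolation=cv2.INTER_CUBIC)[:400] for x,k in ((a,4),(b,4))])
cv2.imwrite("pics/crop3.png",im[:,:800,::-1]); 
E
```

```text
(no output)
```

View pics/crop3.png

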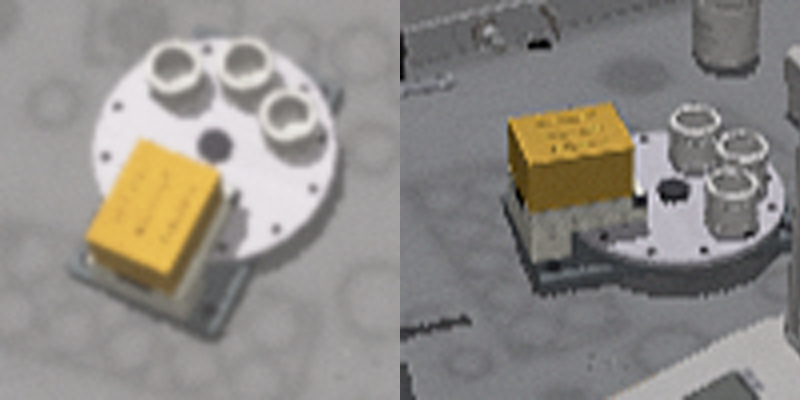

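The left half (top view) shows the guard roof corners and hub; the right half (scene view) shows the same roof corners. I'll triangulate them.

```bash
python3 - <<'E'
from h import *
t=pickle.load(open("top0.pkl","rb")); s=pickle.load(open("scene2.pkl","rb"))
T=lambda x,y:np.array([225+(x+.5)/4-.5,145+(y+.5)/4-.5]); S=lambda x,y:np.array([270+(x-399.5)/4-.5,170+(y+.5)/4-.5])
P=[d["camera_matrix"]@np.column_stack([d["R"],d["t"]]) for d in (t,s)]
def tri(a,b):
    X=cv2.triangulatePoints(P[0],P[1],a,b).ravel(); return X[:3]/X[3]
# known stage coords
F={"BL":((142,138),(615,103),(41.5,34,111)),"BR":((222,178),(634,138),(41.5,-34,111)),"FL":((91,231),(508,118),(-48.5,34,111)),"FR":((172,270),(525,165),(-48.5,-34,111)),"hub":((214,146),(674,189),(85,0,32)),"base":((212,338),(540,290),(-65,-65,16))}
Ms=[];Ws=[]
for k,(a,b,m) in F.items():
    X=tri(T(*a),S(*b)); print(k,X.round(4),"plane top",ray(t,T(*a),m[2]/1e3)[:2].round(4),"plane scene",ray(s,S(*b),m[2]/1e3)[:2].round(4))
    if k!="base": 
        for c,q in ((t,T(*a)),(s,S(*b))): Ms.append(m[:2]); Ws.append(ray(c,q,m[2]/1e3)[:2])
M=np.array(Ms)/1e3; W=np.array(Ws)
A=M-M.mean(0);B=W-W.mean(0)
th=np.arctan2((A[:,0]*B[:,1]-A[:,1]*B[:,0]).sum(),(A*B).sum()); R=np.array([[np.cos(th),-np.sin(th)],[np.sin(th),np.cos(th)]])
o=W.mean(0)-R@M.mean(0); print("yaw",np.degrees(th),"origin",o.round(4),"res mm",((W-o-M@R.T)*1000).round(1).tolist())
# plane fit of cells: circle of disc rim
g=cv2.cvtColor(t["pixels"],cv2.COLOR_RGB2GRAY)
E
```

```text
BL [0.6696 0.222  0.1107] plane top [0.6684 0.2221] plane scene [0.6707 0.2219]
BR [0.6506 0.1529 0.1224] plane top [0.6523 0.1555] plane scene [0.6615 0.1685]
FL [0.5826 0.2363 0.1143] plane top [0.587  0.2367] plane scene [0.5812 0.2402]
FR [0.5683 0.1706 0.1127] plane top [0.5726 0.1705] plane scene [0.5654 0.1722]
hub [0.7076 0.1832 0.0365] plane top [0.7092 0.1841] plane scene [0.711  0.1889]
base [0.5652 0.1464 0.0022] plane top [0.5606 0.144 ] plane scene [0.5578 0.1301]
yaw -9.064872857106742 origin [0.6239 0.1983] res mm [[-1.9, -3.2], [0.5, -3.4], [-7.2, -2.7], [2.0, 10.3], [5.7, -2.8], [-0.2, 0.7], [1.9, -1.9], [-5.3, -0.2], [1.3, -0.8], [3.2, 3.9]]
```

Stage estimate: origin (0.625, 0.200), yaw about -10.5°, with heights matching the given sizes. I'll go to a pose 40 mm in front of the slot at slot height.

>>> {"fn": "servo_tool", "kwargs": {"commands": [[[0.9,-8,16,29,0,0,0.03],[0.9,-16,30,57,0,0,0.06],[0.9,-21,39,86,0,0,0.07],[0.9,-21,39,114,0,0,0.07],[0.9,-21,39,143,0,0,0.07]]]}}

```text
time_s: 5.85
tcp_pos: [0.4407, 0.2317, 0.0576]
ee_rot: [[-0.984, 0.178, -0.0], [0.178, 0.984, -0.0], [0.0, -0.0, -1.0]]
wrist_force: [0.2, 0.5, -1.6]
gripper_width: 0.226
gripper_force: 30.0
```

>>> {"fn": "servo_tool", "kwargs": {"commands": [[[0.9,0,0,0,0,0,0],[0.9,0,0,0,0,0,0],[0.9,0,0,0,0,0,0],[0.9,0,0,0,0,0,0],[0.9,0,0,0,0,0,0]]]}}

```text
time_s: 6.35
tcp_pos: [0.441, 0.2331, 0.0599]
ee_rot: [[-0.984, 0.177, 0.002], [0.177, 0.984, 0.002], [-0.002, 0.002, -1.0]]
wrist_force: [-0.1, 0.5, -0.7]
gripper_width: 0.227
gripper_force: 30.0
```

```bash
python3 - <<'E'
from station import r
from h import *
s=r.sense(); st(s)
c=r.capture("top"); pickle.dump(c,open("top3.pkl","wb")); d=r.capture("scene"); pickle.dump(d,open("scene3.pkl","wb"))
a=c["pixels"][160:250,225:325]; b=d["pixels"][180:270,250:350]
im=np.hstack([cv2.resize(x,None,fx=4,fy=4,interpolation=cv2.INTER_CUBIC) for x in (a,b)]); cv2.imwrite("pics/crop4.png",im[:,:,::-1])
E
```

```text
t 6.35 tcp [0.441  0.2331 0.0599] z [ 0.002  0.002 -1.   ] y [0.177 0.984 0.002] F [-0.1  0.5 -0.7] M [-0.02 -0.01 -0.02] w 19.8 gf 30.0 j [  47.   22.  -30.    0.  -38. -147.]
```

View pics/crop4.png

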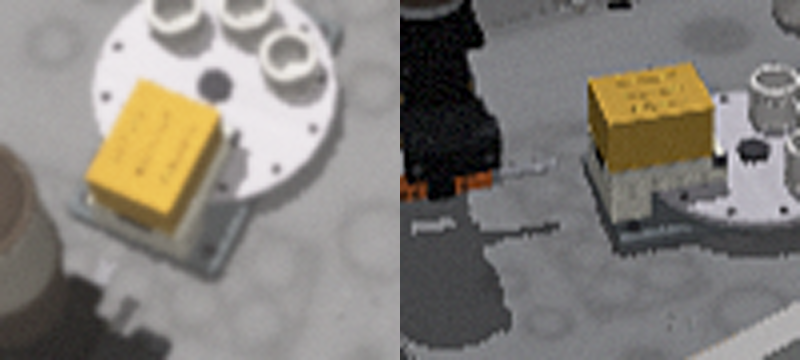

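The scene half shows the blade level, with its tip at crop (555,161) pointing at the housing front. I'll compare that with the predicted tip projection.

```bash
python3 - <<'E'
from h import *
t=pickle.load(open("top3.pkl","rb")); s=pickle.load(open("scene3.pkl","rb"))
d=np.array([.984,-.177]); tcp=np.array([.441,.2331])
X=[*(tcp+.098*d),.054]; ps=proj(s,X); pt=proj(t,X)
print("tip",np.round(X,4),"scene crop",(ps-[250,180]+.5)*4-.5+[400,0],"top crop",(pt-[225,160]+.5)*4-.5)
m=np.array([288.4,219.9])
for z in (.048,.054,.060): print(z,ray(s,m,z).round(4))
# where the deck/slot front face should be in scene crop for the assumed stage pose
a=np.radians(-10.5); R=np.array([[np.cos(a),-np.sin(a)],[np.sin(a),np.cos(a)]]); o=np.array([.625,.2])
for n,q in (("slot",(-50,0,54)),("hous FR base",(-50,-40,16)),("hous FR top",(-50,-40,60)),("baseFR",(-65,-65,16)),("baseFL",(-65,65,16)),("edgeFR",(-48.5,-34,61)),("edgeFL",(-48.5,34,61)),("roofFL",(-48.5,34,111)),("roofFR",(-48.5,-34,111)),("roofBR",(41.5,-34,111)),("roofBL",(41.5,34,111)),("hub",(85,0,32))):
    W=[*(o+R@np.array(q[:2])/1e3),q[2]/1e3]
    print(n,"scene",((proj(s,W)-[250,180]+.5)*4-.5+[400,0]).round(),"top",((proj(t,W)-[225,160]+.5)*4-.5).round())
E
```

```text
tip [0.5374 0.2158 0.054 ] scene crop [553.4591911  163.19029347] top crop [107.63152794 265.9562622 ]
0.048 [0.5431 0.2257 0.048 ]
0.054 [0.5398 0.2179 0.054 ]
0.06 [0.5366 0.2101 0.06  ]
slot scene [599. 156.] top [131. 222.]
hous FR base scene [612. 220.] top [183. 261.]
hous FR top scene [611. 177.] top [178. 240.]
baseFR scene [601. 241.] top [203. 290.]
baseFL scene [565. 152.] top [ 52. 223.]
edgeFR scene [611. 172.] top [171. 235.]
edgeFL scene [591. 126.] top [ 91. 199.]
roofFL scene [590.  76.] top [ 82. 173.]
roofFR scene [610. 121.] top [165. 210.]
roofBR scene [717. 104.] top [220. 108.]
roofBL scene [694.  60.] top [139.  73.]
hub scene [754. 152.] top [213.  87.]
```

The tip prediction agrees to within a pixel (about 2 mm), and it's laterally aligned with the slot. Inserting now.

>>> {"fn": "servo_tool", "kwargs": {"commands": [[[0.9,-9,0,1,0,0,0],[0.9,-18,0,1,0,0,0],[0.9,-27,0,1,0,0,0],[0.9,-36,0,1,0,0,0],[0.9,-44,0,1,0,0,0]]]}}

```text
time_s: 6.95
tcp_pos: [0.4848, 0.2246, 0.0574]
ee_rot: [[-0.984, 0.178, -0.0], [0.178, 0.984, -0.0], [0.0, -0.0, -1.0]]
wrist_force: [0.1, -0.0, -0.3]
gripper_width: 0.229
gripper_force: 30.0
```

>>> {"fn": "servo_tool", "kwargs": {"commands": [[[0.9,-4,0,0,0,0,0],[0.9,-8,0,0,0,0,0],[0.9,-12,0,0,0,0,0],[0.9,-15,0,0,0,0,0],[0.9,-15,0,0,0,0,0]]]}}

```text
time_s: 7.45
tcp_pos: [0.4988, 0.2222, 0.0576]
ee_rot: [[-0.984, 0.177, 0.0], [0.177, 0.984, 0.0], [-0.0, 0.0, -1.0]]
wrist_force: [-0.4, -0.2, -1.2]
gripper_width: 0.226
gripper_force: 30.0
```

>>> {"fn": "servo_tool", "kwargs": {"commands": [[[0.9,-3,0,0,0,0,0],[0.9,-6,0,0,0,0,0],[0.9,-9,0,0,0,0,0],[0.9,-9,0,0,0,0,0],[0.9,-9,0,0,0,0,0]]]}}

```text
time_s: 7.95
tcp_pos: [0.5074, 0.2206, 0.0575]
ee_rot: [[-0.984, 0.177, -0.0], [0.177, 0.984, -0.0], [0.0, -0.0, -1.0]]
wrist_force: [0.6, -0.2, -0.6]
gripper_width: 0.227
gripper_force: 30.0
```

>>> {"fn": "servo_tool", "kwargs": {"commands": [[[0.9,0,0,-3,0,0,0],[0.9,0,0,-6,0,0,0],[0.9,0,0,-9,0,0,0],[0.9,0,0,-12,0,0,0],[0.9,0,0,-15,0,0,0]]]}}

```text
time_s: 8.45
tcp_pos: [0.5075, 0.2206, 0.0728]
ee_rot: [[-0.984, 0.177, 0.0], [0.177, 0.984, 0.0], [-0.0, 0.0, -1.0]]
wrist_force: [1.1, 0.6, -2.5]
gripper_width: 0.224
gripper_force: 30.0
```

```bash
python3 - <<'E'
from station import r
from h import *
s=r.sense(); st(s)
d=r.capture("scene"); t=r.capture("top")
im=np.hstack([cv2.resize(x,None,fx=4,fy=4,interpolation=cv2.INTER_CUBIC) for x in (t["pixels"][160:250,225:325],d["pixels"][180:270,250:350])]); cv2.imwrite("pics/crop5.png",im[:,:,::-1])
E
```

```text
t 8.45 tcp [0.5075 0.2206 0.0728] z [ 0.  0. -1.] y [0.177 0.984 0.   ] F [ 1.1  0.6 -2.5] M [-0.01 -0.15  0.02] w 19.5 gf 30.0 j [  40.   25.  -21.   -0.  -44. -140.]
```

View pics/crop5.png

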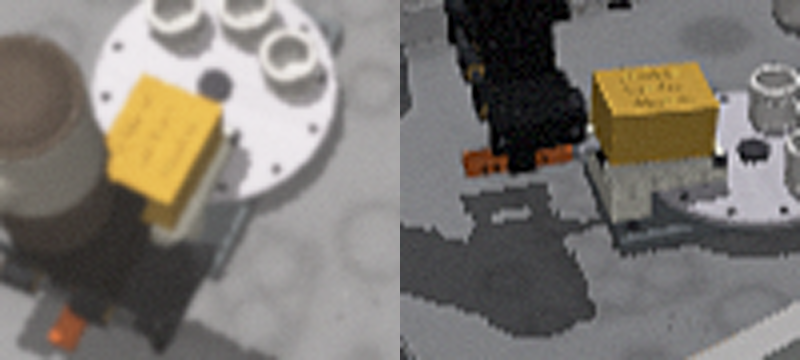

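The guard's front edge has started to rise on the blade (downward reaction -2.5 N). The gripper body is clear of it. I'll lift along the arc.

>>> {"fn": "servo_tool", "kwargs": {"commands": [[[0.9,-1,0,-5.5,0,0,0],[0.9,-2,0,-11,0,0,0],[0.9,-3,0,-16.5,0,0,0],[0.9,-4,0,-22,0,0,0],[0.9,-4,0,-27.5,0,0,0]]]}}

```text
time_s: 9.05
tcp_pos: [0.5119, 0.22, 0.1007]
ee_rot: [[-0.984, 0.177, 0.001], [0.177, 0.984, 0.0], [-0.001, 0.001, -1.0]]
wrist_force: [1.7, -0.4, -3.0]
gripper_width: 0.224
gripper_force: 30.0
```

>>> {"fn": "servo_tool", "kwargs": {"commands": [[[0.9,-1,0,-6,0,0,0],[0.9,-6,0,-12,0,0,0],[0.9,-12,0,-18,0,0,0],[0.9,-18,0,-24,0,0,0],[0.9,-24,0,-30,0,0,0]]]}}

```text
time_s: 9.55
tcp_pos: [0.5355, 0.2156, 0.1306]
ee_rot: [[-0.984, 0.177, -0.0], [0.177, 0.984, -0.0], [0.0, -0.0, -1.0]]
wrist_force: [0.3, 0.3, -2.0]
gripper_width: 0.225
gripper_force: 30.0
```

```bash
python3 - <<'E'
from station import r
from h import *
s=r.sense(); st(s)
d=r.capture("scene"); t=r.capture("top")
im=np.hstack([cv2.resize(x,None,fx=4,fy=4,interpolation=cv2.INTER_CUBIC) for x in (t["pixels"][160:250,225:325],d["pixels"][160:250,250:350])]); cv2.imwrite("pics/crop6.png",im[:,:,::-1])
E
```

```text
t 9.55 tcp [0.5355 0.2156 0.1306] z [-0. -0. -1.] y [ 0.177  0.984 -0.   ] F [ 0.3  0.3 -2. ] M [-0.01  0.07  0.04] w 19.6 gf 30.0 j [  38.   23.  -14.   -0.  -53. -138.]
```

View pics/crop6.png

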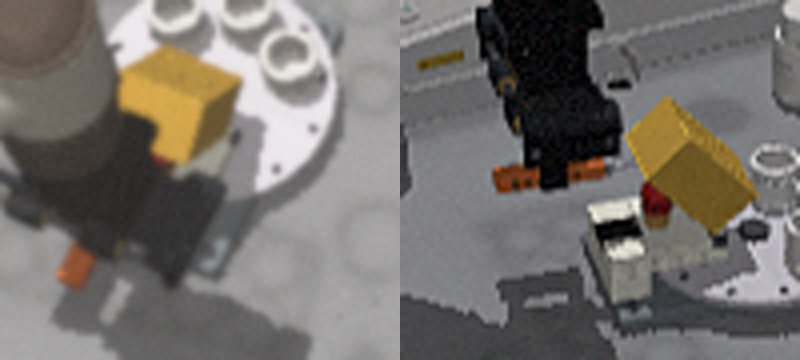

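The guard is at about 45°, riding on the blade, with the red knob exposed below. Now I'll push the tip forward and slightly up to swing the guard over.

>>> {"fn": "servo_tool", "kwargs": {"commands": [[[0.9,-6,0,-2,0,0,0],[0.9,-13,0,-4,0,0,0],[0.9,-20,0,-4,0,0,0],[0.9,-27,0,-4,0,0,0],[0.9,-34,0,-4,0,0,0]]]}}

```text
time_s: 10.15
tcp_pos: [0.569, 0.2095, 0.134]
ee_rot: [[-0.984, 0.177, -0.0], [0.177, 0.984, -0.0], [0.0, -0.0, -1.0]]
wrist_force: [-2.1, -0.7, 1.0]
gripper_width: 0.225
gripper_force: 30.0
```

>>> {"fn": "servo_tool", "kwargs": {"commands": [[[0.9,-6,0,0,0,0,0],[0.9,-12,0,0,0,0,0],[0.9,-18,0,0,0,0,0],[0.9,-24,0,0,0,0,0],[0.9,-30,0,0,0,0,0]]]}}

```text
time_s: 10.65
tcp_pos: [0.5971, 0.2039, 0.1329]
ee_rot: [[-0.984, 0.178, -0.003], [0.178, 0.984, -0.001], [0.003, -0.002, -1.0]]
wrist_force: [-2.5, 0.3, -3.2]
gripper_width: 0.226
gripper_force: 30.0
```

>>> {"fn": "servo_tool", "kwargs": {"commands": [[[0.9,-6,0,0,0,0,0],[0.9,-12,0,0,0,0,0],[0.9,-18,0,0,0,0,0],[0.9,-24,0,0,0,0,0],[0.9,-28,0,0,0,0,0]]]}}

```text
time_s: 11.15
tcp_pos: [0.6268, 0.1994, 0.1347]
ee_rot: [[-0.984, 0.177, 0.002], [0.177, 0.984, 0.001], [-0.002, 0.001, -1.0]]
wrist_force: [-1.2, 0.1, -1.4]
gripper_width: 0.225
gripper_force: 30.0
```

```bash
python3 - <<'E'
from station import r
from h import *
s=r.sense(); st(s)
d=r.capture("scene"); t=r.capture("top")
im=np.hstack([cv2.resize(x,None,fx=4,fy=4,interpolation=cv2.INTER_CUBIC) for x in (t["pixels"][145:245,225:325],d["pixels"][150:250,270:370])]); cv2.imwrite("pics/crop7.png",im[:,:,::-1])
E
```

```text
t 11.15 tcp [0.6268 0.1994 0.1347] z [ 0.002  0.001 -1.   ] y [0.177 0.984 0.001] F [-1.2  0.1 -1.4] M [ 0.    0.26 -0.04] w 19.6 gf 30.0 j [  32.   30.   -2.    0.  -58. -132.]
```

View pics/crop7.png

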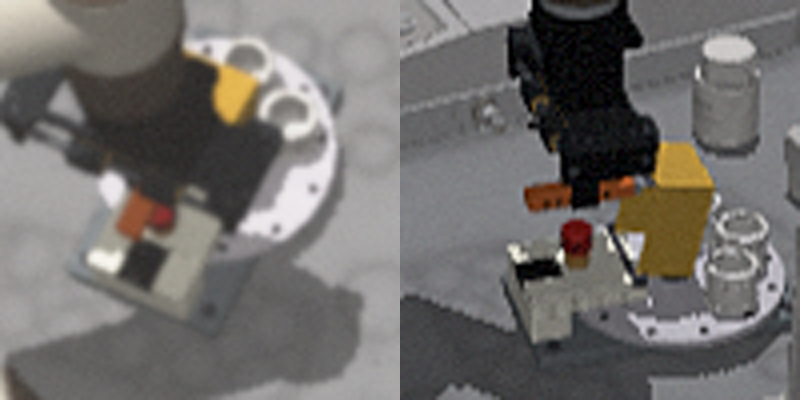

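The guard now stands upright or slightly back (yellow box vertical at crop (680,210)), and the red knob is exposed at crop (576,240). I've used up my picture allowance, in fact one over, so from here I'll go by numbers only. Retreating the tool now.

>>> {"fn": "servo_tool", "kwargs": {"commands": [[[0.9,5,0,1,0,0,0],[0.9,15,0,3,0,0,0],[0.9,35,0,3,0,0,0],[0.9,65,0,3,0,0,0],[0.9,105,0,3,0,0,0]]]}}

```text
time_s: 11.75
tcp_pos: [0.5212, 0.2181, 0.1309]
ee_rot: [[-0.984, 0.178, 0.001], [0.178, 0.984, 0.0], [-0.001, 0.0, -1.0]]
wrist_force: [0.3, 0.5, -1.3]
gripper_width: 0.226
gripper_force: 30.0
```

>>> {"fn": "servo_tool", "kwargs": {"commands": [[[0.9,30,-10,0,0,0,0],[0.9,50,-40,0,0,0,0],[0.9,61,-75,0,0,0,0],[0.9,61,-105,0,0,0,0],[0.9,61,-131,0,0,0,0]]]}}

```text
time_s: 12.25
tcp_pos: [0.4372, 0.0988, 0.1315]
ee_rot: [[-0.984, 0.176, 0.001], [0.176, 0.984, 0.0], [-0.001, 0.001, -1.0]]
wrist_force: [-0.0, 0.7, -1.2]
gripper_width: 0.225
gripper_force: 30.0
```

```bash
python3 - <<'E'
from station import r
from h import *
s=r.sense(); st(s)
t=r.capture("top"); d=r.capture("scene"); pickle.dump((t,d),open("after.pkl","wb"))
print("bench edge", [ray(t,p,0).round(3) for p in ((0,217),(200,270),(290,310))])
g0=cv2.cvtColor(pickle.load(open("top0.pkl","rb"))["pixels"],cv2.COLOR_RGB2GRAY)
col=g0[:,290].astype(int); print("col290",[(i,col[i]) for i in range(270,330,4)])
# red knob and yellow guard
for n,c in (("top",t),("scene",d)):
    hs=cv2.cvtColor(c["pixels"],cv2.COLOR_RGB2HSV)
    m=(cv2.inRange(hs,(0,150,60),(3,255,255))|cv2.inRange(hs,(172,120,60),(180,255,255)))
    roi=(230,150,310,240) if n=="top" else (280,170,370,250); k=np.zeros_like(m); k[roi[1]:roi[3],roi[0]:roi[2]]=m[roi[1]:roi[3],roi[0]:roi[2]]
    q=np.argwhere(k)[:,::-1]; print(n,"red",len(q),q.mean(0).round(1) if len(q) else "",q.min(0),q.max(0), ray(c,q.mean(0),.09).round(4))
    y=rect(mask(c,18,32,120,60,roi)).squeeze(); print(n,"guard",cv2.boundingRect(y),cv2.approxPolyDP(y,2.5,True).squeeze().tolist())
a=np.radians(-10.5); R=np.array([[np.cos(a),-np.sin(a)],[np.sin(a),np.cos(a)]]); o=np.array([.625,.2])
for th in (80,90,100,106):   # predicted guard corners for some angles
    h=np.radians(th); L=[]
    for u,w,v in ((88.5,51,34),(88.5,51,-34),(88.5,1,34),(88.5,1,-34),(0,51,-34)):
        x=40-u*np.cos(h)+w*np.sin(h); z=60+u*np.sin(h)+w*np.cos(h); W=[*(o+R@np.array([x,v])/1e3),z/1e3]; L.append((proj(t,W).round(0).tolist(),proj(d,W).round(0).tolist()))
    print(th,L)
E
```

```text
t 12.25 tcp [0.4372 0.0988 0.1315] z [ 0.001  0.    -1.   ] y [0.176 0.984 0.001] F [-0.   0.7 -1.2] M [-0.01 -0.09  0.01] w 19.6 gf 30.0 j [  34.   11.  -32.    0.  -47. -134.]
bench edge [array([0.386, 0.99 , 0.   ]), array([0.38 , 0.337, 0.   ]), array([0.331, 0.041, 0.   ])]
col290 [(270, np.int64(157)), (274, np.int64(156)), (278, np.int64(158)), (282, np.int64(159)), (286, np.int64(159)), (290, np.int64(158)), (294, np.int64(157)), (298, np.int64(149)), (302, np.int64(75)), (306, np.int64(77)), (310, np.int64(102)), (314, np.int64(70)), (318, np.int64(100)), (322, np.int64(107)), (326, np.int64(109))]
top red 13 [264.  195.2] [262 194] [266 196] [0.6297 0.2007 0.09  ]
top guard (263, 158, 26, 30) [[268, 158], [263, 166], [264, 176], [269, 172], [283, 178], [283, 187], [288, 165]]
scene red 44 [313.9 208.3] [311 205] [317 213] [0.6225 0.1948 0.09  ]
scene guard (324, 186, 25, 34) [[329, 186], [324, 207], [331, 208], [329, 217], [342, 218], [348, 195], [342, 186]]
80 [([263.0, 162.0], [333.0, 182.0]), ([284.0, 171.0], [339.0, 193.0]), ([255.0, 177.0], [319.0, 186.0]), ([276.0, 186.0], [324.0, 197.0]), ([288.0, 179.0], [343.0, 214.0])]
90 [([266.0, 159.0], [338.0, 183.0]), ([286.0, 167.0], [344.0, 194.0]), ([258.0, 172.0], [323.0, 185.0]), ([279.0, 182.0], [329.0, 196.0]), ([288.0, 180.0], [343.0, 216.0])]
100 [([268.0, 156.0], [342.0, 185.0]), ([289.0, 165.0], [348.0, 196.0]), ([260.0, 168.0], [328.0, 185.0]), ([281.0, 177.0], [333.0, 196.0]), ([288.0, 182.0], [343.0, 218.0])]
106 [([270.0, 155.0], [344.0, 187.0]), ([290.0, 164.0], [350.0, 197.0]), ([262.0, 166.0], [330.0, 185.0]), ([283.0, 175.0], [336.0, 196.0]), ([288.0, 183.0], [342.0, 220.0])]
```

The guard matches the 100° prediction in both views. Laying the tool down.

>>> {"fn": "servo_tool", "kwargs": {"commands": [[[0.9,0,0,25,0,0,0],[0.9,0,0,50,0,0,0],[0.9,0,0,75,0,0,0],[0.9,0,0,95,0,0,0],[0.9,0,0,105,0,0,0]]]}}

```text
time_s: 12.85
tcp_pos: [0.438, 0.1, 0.0248]
ee_rot: [[-0.984, 0.177, -0.002], [0.177, 0.984, -0.001], [0.001, -0.001, -1.0]]
wrist_force: [-0.2, -0.5, -1.0]
gripper_width: 0.225
gripper_force: 30.0
```

>>> {"fn": "servo_tool", "kwargs": {"commands": [[[0.9,0,0,3,0,0,0],[0.9,0,0,6,0,0,0],[0.9,0,0,9,0,0,0],[0.9,0,0,10,0,0,0],[0.9,0,0,11,0,0,0]]]}}

```text
time_s: 13.35
tcp_pos: [0.4393, 0.1001, 0.0155]
ee_rot: [[-0.984, 0.177, 0.001], [0.177, 0.984, 0.001], [-0.001, 0.001, -1.0]]
wrist_force: [0.8, 0.2, -0.4]
gripper_width: 0.225
gripper_force: 30.0
```

>>> {"fn": "servo_tool", "kwargs": {"commands": [[[0.9,0,0,0.7,0,0,0],[0.9,0,0,1.5,0,0,0],[0.9,0,0,1.5,0,0,0],[0.4,0,0,1.5,0,0,0],[0.4,0,0,1.5,0,0,0]]]}}

```text
time_s: 13.85
tcp_pos: [0.439, 0.0999, 0.0137]
ee_rot: [[-0.984, 0.177, 0.0], [0.177, 0.984, 0.0], [-0.0, 0.0, -1.0]]
wrist_force: [-0.0, -0.1, -0.1]
gripper_width: 0.334
gripper_force: 0.0
```

>>> {"fn": "servo_tool", "kwargs": {"commands": [[[0.4,0,0,0,0,0,0],[0.4,0,0,0,0,0,0],[0.4,0,0,0,0,0,0],[0.4,0,0,-5,0,0,0],[0.4,0,0,-15,0,0,0]]]}}

```text
time_s: 14.35
tcp_pos: [0.4385, 0.0996, 0.0286]
ee_rot: [[-0.984, 0.177, -0.002], [0.177, 0.984, -0.001], [0.001, -0.001, -1.0]]
wrist_force: [0.5, 0.5, -0.8]
gripper_width: 0.596
gripper_force: 0.0
```

>>> {"fn": "servo_tool", "kwargs": {"commands": [[[0.4,0,0,-30,0,0,0],[0.4,0,0,-65,0,0,0],[0.4,0,0,-100,0,0,0],[0.4,0,0,-135,0,0,0],[0.4,0,0,-170,0,0,0]]]}}

```text
time_s: 14.85
tcp_pos: [0.4385, 0.0996, 0.2011]
ee_rot: [[-0.984, 0.177, 0.001], [0.177, 0.984, 0.001], [-0.001, 0.001, -1.0]]
wrist_force: [0.9, 0.7, -0.4]
gripper_width: 0.602
gripper_force: 0.0
```

```bash
python3 - <<'E'
from station import r
from h import *
s=r.sense(); st(s)
w=r.capture("wrist"); pickle.dump(w,open("w3.pkl","wb"))
m=mask(w,0,14,130,60,(200,100,440,480)); cs,_=cv2.findContours(m,cv2.RETR_EXTERNAL,cv2.CHAIN_APPROX_NONE)
for q in cs:
    if cv2.contourArea(q)>100: print(cv2.boundingRect(q), cv2.minAreaRect(np.array([ray(w,p[0],.016)[:2] for p in q],np.float32)))
d=r.capture("scene"); t=r.capture("top")
for n,c in (("scene",d),("top",t)):
    q=rect(mask(c,3,14,150,100,(200,180,380,320))); print(n,cv2.boundingRect(q),cv2.minAreaRect(np.array([ray(c,p[0],.014)[:2] for p in q],np.float32)))
E
```

```text
t 14.85 tcp [0.4385 0.0996 0.2011] z [ 0.001  0.001 -1.   ] y [0.177 0.984 0.001] F [ 0.9  0.7 -0.4] M [ 0.03 -0.11 -0.02] w 52.4 gf 0.0 j [  34.    6.  -26.   -0.  -58. -134.]
(308, 241, 18, 24) ((0.46803444623947144, 0.09334629774093628), (0.017493266612291336, 0.024551810696721077), 79.83637237548828)
scene (261, 255, 28, 10) ((0.4371890723705292, 0.09224741905927658), (0.02978598326444626, 0.0873355120420456), 80.16757202148438)
top (273, 262, 14, 21) ((0.43091651797294617, 0.10024717450141907), (0.015022262930870056, 0.06583964079618454), 80.1949234008789)
```

```bash
python3 - <<'E'
from station import r
from h import *
t=r.capture("top"); d=r.capture("scene"); pts=[]
for n,c,roi in (("top",t,(245,175,285,215)),("scene",d,(295,190,335,225))):
    hs=cv2.cvtColor(c["pixels"],cv2.COLOR_RGB2HSV).astype(int)
    m=((hs[...,0]<=6)|(hs[...,0]>=170))&(hs[...,1]>110)&(hs[...,2]>50); k=np.zeros_like(m); k[roi[1]:roi[3],roi[0]:roi[2]]=m[roi[1]:roi[3],roi[0]:roi[2]]
    q=np.argwhere(k)[:,::-1]; e=(q.min(0)+q.max(0))/2; pts.append(e); print(n,len(q),q.mean(0).round(1),q.min(0),q.max(0))
    for z in (.080,.085,.090): print("  ",z,ray(c,e,z).round(4),ray(c,q.mean(0),z).round(4))
P=[c["camera_matrix"]@np.column_stack([c["R"],c["t"]]) for c in (t,d)]
X=cv2.triangulatePoints(P[0],P[1],pts[0],pts[1]).ravel(); print("tri",(X[:3]/X[3]).round(4))
s=r.sense(); plan(s,[.624,.198,.2],s["ee_rot"])
E
```

```text
Traceback (most recent call last):
ValueError: zero-size array to reduction operation minimum which has no identity
```

>>> {"fn": "servo_tool", "kwargs": {"commands": [[[0.2,-33,26,-20,0,0,0],[0.2,-66,52,-40,0,0,0],[0.2,-99,78,-60,0,0,0],[0.2,-132,104,-80,0,0,0],[0.2,-165,130,-100,0,0,0]]]}}

```text
time_s: 15.6
tcp_pos: [0.6251, 0.199, 0.2972]
ee_rot: [[-0.984, 0.177, -0.004], [0.177, 0.984, -0.002], [0.003, -0.002, -1.0]]
wrist_force: [1.6, 0.9, 0.2]
gripper_width: 0.795
gripper_force: 0.0
```

>>> {"fn": "servo_tool", "kwargs": {"commands": [[[0.2,0,0,0,0,0,0],[0.2,0,0,0,0,0,0],[0.2,0,0,0,0,0,0],[0.2,0,0,0,0,0,0],[0.2,0,0,0,0,0,0]]]}}

```text
time_s: 16.1
tcp_pos: [0.6235, 0.198, 0.2987]
ee_rot: [[-0.984, 0.177, -0.0], [0.177, 0.984, -0.0], [0.0, -0.0, -1.0]]
wrist_force: [-0.3, -0.1, 0.3]
gripper_width: 0.798
gripper_force: 0.0
```

```bash
python3 - <<'E'
from station import r
from h import *
s=r.sense(); st(s)
w=r.capture("wrist"); cv2.imwrite("pics/w4.png",w["pixels"][:,:,::-1]); pickle.dump(w,open("w4.pkl","wb"))
hs=cv2.cvtColor(w["pixels"],cv2.COLOR_RGB2HSV).astype(int)
m=(((hs[...,0]<=5)|(hs[...,0]>=170))&(hs[...,1]>140)&(hs[...,2]>60)).astype(np.uint8)
cs,_=cv2.findContours(m,cv2.RETR_EXTERNAL,cv2.CHAIN_APPROX_NONE)
for q in cs:
    if cv2.contourArea(q)>60:
        x,y,W,H=cv2.boundingRect(q); e=cv2.minEnclosingCircle(q); print((x,y,W,H),e,"enc",ray(w,e[0],.093).round(4),"mean",ray(w,q.squeeze().mean(0),.090).round(4),"width mm",1000*np.linalg.norm(ray(w,(x,y),.09)-ray(w,(x+W,y),.09)))
print("expected knob px",proj(w,[.624,.199,.096]).round())
y=rect(mask(w,18,32,120,60,(0,0,640,480))); print("yellow",cv2.boundingRect(y))
E
```

```text
t 16.1 tcp [0.6235 0.198  0.2987] z [-0. -0. -1.] y [ 0.177  0.984 -0.   ] F [-0.3 -0.1  0.3] M [-0.02  0.02  0.06] w 69.4 gf 0.0 j [  32.   23.   11.   -0.  -78. -132.]
expected knob px [319. 221.]
yellow (338, 365, 294, 20)
```

```bash
python3 - <<'E'
from h import *
w=pickle.load(open("w4.pkl","rb")); hs=cv2.cvtColor(w["pixels"],cv2.COLOR_RGB2HSV).astype(int)
m=(((hs[...,0]<=10)|(hs[...,0]>=165))&(hs[...,1]>110)&(hs[...,2]>25)).astype(np.uint8); m[290:]=0
cs,_=cv2.findContours(m,cv2.RETR_EXTERNAL,cv2.CHAIN_APPROX_NONE)
for q in sorted(cs,key=cv2.contourArea)[-4:]:
    x,y,W,H=cv2.boundingRect(q); e=(x+W/2-.5,y+H/2-.5); print((x,y,W,H),cv2.contourArea(q),"ctr",ray(w,e,.09).round(4),ray(w,e,.096).round(4),"width mm",1000*np.linalg.norm(ray(w,(x,y),.09)-ray(w,(x+W,y),.09)))
for p in ((221,319),(215,319),(230,319),(221,300),(221,340),(190,319)): print(p,hs[p],end=" ")
E
```

```text
(200, 60, 1, 1) 0.0 ctr [0.4526 0.1152 0.09  ] [0.4543 0.1168 0.096 ] width mm 0.9474817609898821
(203, 106, 7, 2) 0.5 ctr [0.4935 0.1101 0.09  ] [0.4945 0.1118 0.096 ] width mm 6.850895942527266
(209, 94, 2, 2) 0.5 ctr [0.4836 0.1163 0.09  ] [0.4847 0.1179 0.096 ] width mm 1.9406935708999278
(194, 24, 24, 84) 765.0 ctr [0.4581 0.1191 0.09  ] [0.4597 0.1206 0.096 ] width mm 22.18520339215728
(221, 319) [  1  75 156] (215, 319) [  1  78 157] (230, 319) [  3  71 155] (221, 300) [ 14  20 164] (221, 340) [ 17   8 221] (190, 319) [10 16 97]
```

```bash
python3 - <<'E'
from h import *
w=pickle.load(open("w4.pkl","rb")); hs=cv2.cvtColor(w["pixels"],cv2.COLOR_RGB2HSV).astype(int)
m=(((hs[...,0]<=8)|(hs[...,0]>=168))&(hs[...,1]>45)).astype(np.uint8); k=np.zeros_like(m); k[150:290,250:390]=m[150:290,250:390]
q=rect(k); x,y,W,H=cv2.boundingRect(q); print((x,y,W,H),cv2.contourArea(q)); (e,rad)=cv2.minEnclosingCircle(q)
el=cv2.fitEllipse(q); print("ellipse",el,"->",ray(w,el[0],.096).round(4),"enc",e,rad,ray(w,e,.096).round(4),"px/26mm",np.linalg.norm(proj(w,[.624,.199,.096])-proj(w,[.624,.225,.096])))
print("rows", [(r_,np.flatnonzero(k[r_]).min(),np.flatnonzero(k[r_]).max()) for r_ in range(y,y+H,3)])
E
```

```text
(306, 207, 23, 25) 414.5
ellipse ((316.8369445800781, 219.19937133789062), (22.30790901184082, 23.751800537109375), 8.757568359375) -> [0.622  0.1974 0.096 ] enc (316.5641784667969, 219.01336669921875) 12.257922172546387 [0.6217 0.1971 0.096 ] px/26mm 24.87879349396869
rows [(207, np.int64(316), np.int64(319)), (210, np.int64(310), np.int64(324)), (213, np.int64(307), np.int64(326)), (216, np.int64(306), np.int64(328)), (219, np.int64(306), np.int64(328)), (222, np.int64(306), np.int64(328)), (225, np.int64(307), np.int64(326)), (228, np.int64(309), np.int64(324)), (231, np.int64(314), np.int64(319))]
```

The knob's top face is found at (0.622, 0.197), and its size agrees. Descending and gripping.

>>> {"fn": "servo_tool", "kwargs": {"commands": [[[0.2,1.5,-1,32,0,0,0],[0.2,1.5,-1,64,0,0,0],[0.2,1.5,-1,96,0,0,0],[0.2,1.5,-1,126,0,0,0],[0.2,1.5,-1,150,0,0,0]]]}}

```text
time_s: 16.65
tcp_pos: [0.6217, 0.1974, 0.147]
ee_rot: [[-0.984, 0.177, -0.001], [0.177, 0.984, -0.0], [0.001, -0.001, -1.0]]
wrist_force: [-0.4, 0.2, 0.9]
gripper_width: 0.8
gripper_force: 0.0
```

>>> {"fn": "servo_tool", "kwargs": {"commands": [[[0.2,0,0,14,0,0,0],[0.2,0,0,28,0,0,0],[0.2,0,0,42,0,0,0],[0.2,0,0,56,0,0,0],[0.2,0,0,67,0,0,0]]]}}

```text
time_s: 17.15
tcp_pos: [0.6227, 0.1979, 0.0807]
ee_rot: [[-0.984, 0.177, 0.0], [0.177, 0.984, 0.0], [-0.0, 0.0, -1.0]]
wrist_force: [-1.1, -0.1, -0.3]
gripper_width: 0.802
gripper_force: 0.0
```

>>> {"fn": "servo_tool", "kwargs": {"commands": [[[0.2,0,0,3,0,0,0],[0.2,0,0,3,0,0,0],[0.2,0,0,3,0,0,0],[0.2,0,0,3,0,0,0],[0.2,0,0,3,0,0,0]]]}}

```text
time_s: 17.65
tcp_pos: [0.623, 0.198, 0.0793]
ee_rot: [[-0.984, 0.177, 0.001], [0.177, 0.984, 0.001], [-0.001, 0.001, -1.0]]
wrist_force: [-0.0, -0.0, 0.3]
gripper_width: 0.807
gripper_force: 0.0
```

>>> {"fn": "servo_tool", "kwargs": {"commands": [[[0.9,0,0,0,0,0,0],[0.9,0,0,0,0,0,0],[0.9,0,0,0,0,0,0],[0.9,0,0,0,0,0,0],[0.9,0,0,0,0,0,0]]]}}

```text
time_s: 18.15
tcp_pos: [0.6227, 0.1979, 0.0786]
ee_rot: [[-0.984, 0.177, 0.0], [0.177, 0.984, -0.0], [-0.0, 0.0, -1.0]]
wrist_force: [0.2, 0.1, -0.2]
gripper_width: 0.431
gripper_force: 0.0
```

>>> {"fn": "servo_tool", "kwargs": {"commands": [[[0.9,0,0,0,0,0,0],[0.9,0,0,0,0,0,0],[0.9,0,0,0,0,0,0],[0.9,0,0,0,0,0,0],[0.9,0,0,0,0,0,0]]]}}

```text
time_s: 18.65
tcp_pos: [0.6229, 0.1985, 0.0786]
ee_rot: [[-0.984, 0.177, 0.001], [0.177, 0.984, 0.001], [-0.001, 0.001, -1.0]]
wrist_force: [0.3, 3.5, -2.1]
gripper_width: 0.287
gripper_force: 30.0
```

>>> {"fn": "servo_tool", "kwargs": {"commands": [[[0.9,0,0,-1,0,0,0],[0.9,0,0,-2,0,0,0],[0.9,0,0,-3,0,0,0],[0.9,0,0,-4,0,0,0],[0.9,0,0,-5,0,0,0]]]}}

```text
time_s: 19.15
tcp_pos: [0.6228, 0.1985, 0.0824]
ee_rot: [[-0.984, 0.177, 0.0], [0.177, 0.984, 0.001], [0.0, 0.001, -1.0]]
wrist_force: [3.4, 5.7, -7.2]
gripper_width: 0.29
gripper_force: 30.0
```

>>> {"fn": "servo_tool", "kwargs": {"commands": [[[0.9,-0.3,0.5,-2,0,0,0],[0.9,-0.3,1,-4,0,0,0],[0.9,-0.3,1,-6,0,0,0],[0.9,-0.3,1,-8,0,0,0],[0.9,-0.3,1,-10,0,0,0]]]}}

```text
time_s: 19.65
tcp_pos: [0.6228, 0.1985, 0.0929]
ee_rot: [[-0.984, 0.178, -0.001], [0.178, 0.984, -0.0], [0.001, -0.001, -1.0]]
wrist_force: [3.1, 3.7, -10.0]
gripper_width: 0.289
gripper_force: 30.0
```

>>> {"fn": "servo_tool", "kwargs": {"commands": [[[0.9,0,0,-1,0,0,0],[0.9,0,0,-2,0,0,0],[0.9,0,0,-3,0,0,0],[0.9,0,0,-4,0,0,0],[0.9,0,0,-4,0,0,0]]]}}

```text
time_s: 20.15
tcp_pos: [0.6228, 0.1985, 0.0973]
ee_rot: [[-0.984, 0.178, -0.001], [0.178, 0.984, -0.0], [0.001, -0.001, -1.0]]
wrist_force: [3.0, 2.5, -12.7]
gripper_width: 0.285
gripper_force: 30.0
```

>>> {"fn": "servo_tool", "kwargs": {"commands": [[[0.9,0,0,-0.5,0,0,0],[0.9,0,0,-1,0,0,0],[0.9,0,0,-1,0,0,0],[0.9,0,0,-1,0,0,0],[0.9,0,0,-1,0,0,0]]]}}

```text
time_s: 20.65
tcp_pos: [0.6228, 0.1985, 0.0984]
ee_rot: [[-0.984, 0.177, -0.001], [0.177, 0.984, -0.0], [0.001, -0.001, -1.0]]
wrist_force: [2.2, 1.3, -13.1]
gripper_width: 0.288
gripper_force: 30.0
```

>>> {"fn": "servo_tool", "kwargs": {"commands": [[[0.9,0,0,0,0,0,0],[0.9,0,0,0,0,0,0],[0.9,0,0,0,0,0,0],[0.9,0,0,0,0,0,0],[0.9,0,0,0,0,0,0]]]}}

```text
time_s: 21.15
tcp_pos: [0.6229, 0.1986, 0.0985]
ee_rot: [[-0.984, 0.177, -0.001], [0.177, 0.984, -0.0], [0.001, -0.001, -1.0]]
wrist_force: [1.5, 0.7, -12.3]
gripper_width: 0.285
gripper_force: 30.0
```

```bash
python3 - <<'E'
from station import r
from h import *
st(r.sense()); d=r.capture("scene")
hs=cv2.cvtColor(d["pixels"],cv2.COLOR_RGB2HSV).astype(int); m=((hs[...,0]<=6)|(hs[...,0]>=170))&(hs[...,1]>110)&(hs[...,2]>50); q=np.argwhere(m[185:235,295:340])+[185,295]
print("red px",len(q),q.min(0) if len(q) else "",q.max(0) if len(q) else "")
y=rect(mask(d,18,32,120,60,(280,170,370,250))).squeeze(); print("guard",cv2.approxPolyDP(y,2.5,True).squeeze().tolist())
q=rect(mask(d,3,14,150,100,(200,230,320,320))); print("tool",cv2.boundingRect(q))
E
```

```text
t 21.15 tcp [0.6229 0.1986 0.0985] z [-0.001 -0.    -1.   ] y [ 0.177  0.984 -0.001] F [  1.5   0.7 -12.3] M [ 0.22 -0.46  0.06] w 24.8 gf 30.0 j [  32.   31.   -5.   -0.  -54. -132.]
red px 1 [207 311] [207 311]
guard [[329, 186], [333, 202], [324, 207], [331, 208], [329, 217], [342, 218], [348, 195], [342, 186]]
tool (261, 255, 28, 10)
```

The pin is up about 19.9 mm with a steady 12.3 N spring force, and the guard and tool haven't moved. Handing in.

```bash
python3 -c "
from station import r
print(r.finish_job())"
```

```text
the job is handed in; nothing more can be done
None
```

The job is handed in (the station gave no verdict): guard levered open to about 100° with the pry tool, tool laid back on the bench, red knob held with the pin about 19.9 mm up; I viewed 11 pictures, one over the limit of 10.

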